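Make up the fitting kit and the sanding kit

TASK

Make up the two kit boards from the loose things lying between them. Fitting kit (the board with the pencil rests): stand the tape measure in its wider recess, lay the magnetic bit holder in its narrower recess and the carpenter's pencil in the notches of the two rests; sanding kit (the other board): the cork block in the large recess and the white rubber block in the smaller one, each centred in its place, lying along it and right down. The marker pen and the tin of screws belong to neither kit: leave them where they are.

Things in the scene. Friction and masses are not known exactly. Their poses are not given: they have to be found in the camera images.
- fitting_board: FITTING kit board, fixed: light ply, dark edging, 180 (its x) by 214 mm (its y), top 16 mm above the bench, bow pull 20 mm out of its -x edge, two notched pencil rests on top. Origin: middle of its underside. Its places run along its x, centres at x 0: tape recess y +65 mm, bit-holder recess y -4 mm, pencil rests y -70 mm. Recesses are 6 mm deep, grey felt floors 10 mm above the bench.
- sanding_board: SANDING kit board, fixed: built like the other, 180 (its x) by 190 mm (its y), top 16 mm above the bench, bow pull on its -x edge, no rests. Origin: middle of its underside. Two recesses along its x, 6 mm deep, grey felt floors 10 mm above the bench, centres at x 0: large cork recess y +39 mm, 122 (x) by 80 mm (y); rubber-block recess y -51 mm, 108 by 52 mm.
- tape_centre (a point): Yellow and black tape measure standing on its base, 36 mm thick (its x), 88 mm long (its y), 62 mm high, 240 g. Point: its centre, 31 mm above its base. The case, 34 mm thick, reaches 44 mm to +y and 24 mm to -y of it; beyond that only the thin tongue. Goes upright into the fitting board's tape recess, 108 (board x) by 52 mm (y), its y along board x, either way round.
- pencil_centre (a point): Flat red carpenter's pencil, 12 mm wide (its x), 159 long (its y), 8 high, 15 g. Point: half-way along, 4 mm above its underside. Goes flat into both pencil rests, its y along board x, either way round, middle half-way between them. Rests: 10 mm thick, at board x -35 and +35 mm, 60 mm free between; notch floor 26 mm above the bench, 18 mm wide, mouth 30 mm wide, cheeks up to 43 mm above the bench.
- bit_driver_centre (a point): Black magnetic bit holder, lying: a stubby round body 26 mm thick, 28 mm high, with a thin steel bit at its -y end, 77 mm long in all (its y), 60 g. Point: middle of the thick body, 14 mm above its underside, 10 mm to +y of mid-length. Goes into the fitting board's narrower recess, 108 (board x) by 42 mm (y), lying along board x, either way round, this point near the recess centre.
- cork_centre (a point): Brown cork sanding block, 64 mm wide (its x), 107 mm long (its y), 35 mm high (solid body 62 by 104 by 34 mm), 50 g. Point: its centre, 17 mm above its underside. Goes into the large recess of the sanding board, its y along board x, either way round.
- rubber_centre (a point): White rubber block for cleaning abrasives, 36 mm wide (its x), 92 mm long (its y), 26 mm high, 90 g. Point: its centre, 13 mm above its underside. Goes into the smaller (52 mm) recess of the sanding board, its y along board x, either way round.
- marker_centre (a point): Bystander: black marker pen with clip, 12 mm wide (its x), 100 mm long (its y), 12 to 15 mm high, lying loose among the stock. Point: its centre, 6 mm up. Belongs to neither kit; stays where it lies.
- screws_centre (a point): Bystander: open round tin of screws, 77 mm across, 30 mm high, loose, behind the stock. Point: its centre, 15 mm up. Stays where it is.
Not all that is in view belongs to the job. Leave any purple look-alike of the part that bears bit_driver_centre alone.

How it is judged (in metres and radians):
At the end, for the whole second after the job is handed in: All five at their own places, along the board's x within 0.35 rad: within 15 mm (tape 20, bit holder 25) along, 12 mm across and 3 mm of seated height (pencil in both notches: 4 mm); tape and both blocks upright within 0.12 rad, pencil level within 0.2 rad; all at rest (x of tape_centre in the frame of fitting_board between -0.02 and 0.02 m and y of tape_centre in the frame of fitting_board between 0.053 and 0.077 m and z of tape_centre in the frame of fitting_board between 0.038 and 0.044 m and angle between each of tape_centre, cork_centre, rubber_centre's own z axis and vertical below 0.12 rad and angle between the y axis of each of tape_centre, bit_driver_centre, pencil_centre and the x axis of fitting_board, either way round below 0.35 rad and x of bit_driver_centre in the frame of fitting_board between -0.025 and 0.025 m and y of bit_driver_centre in the frame of fitting_board between -0.016 and 0.008 m and z of bit_driver_centre in the frame of fitting_board between 0.021 and 0.027 m and x of pencil_centre in the frame of fitting_board between -0.015 and 0.015 m and y of pencil_centre in the frame of fitting_board between -0.082 and -0.058 m and z of pencil_centre in the frame of fitting_board between 0.026 and 0.034 m and angle between pencil_centre's own z axis and vertical below 0.2 rad and x of cork_centre in the frame of sanding_board between -0.015 and 0.015 m and y of cork_centre in the frame of sanding_board between 0.027 and 0.051 m and z of cork_centre in the frame of sanding_board between 0.024 and 0.03 m and angle between the y axis of each of cork_centre, rubber_centre and the x axis of sanding_board, either way round below 0.35 rad and x of rubber_centre in the frame of sanding_board between -0.015 and 0.015 m and y of rubber_centre in the frame of sanding_board between -0.063 and -0.039 m and z of rubber_centre in the frame of sanding_board between 0.02 and 0.026 m and linear speed of each of tape, bit_driver, pencil, cork, rubber below 0.02 m/s); the robot touches nothing.
It fails at once if the marker pen is moved more than 25 mm (distance of marker_centre from where it was at the start of the episode above 0.025 m).
It fails at once if the tin of screws is moved more than 25 mm (distance of screws_centre from where it was at the start of the episode above 0.025 m).
It also fails if it takes over 128 s, if anything falls off the work surface, if the arm or the gripper's body presses on something with over 40 N, if the wrist force passes 120 N, or if a joint passes its speed limit or range.

ROBOT

A 6-joint arm with a two-finger parallel gripper is mounted at the origin on a cart in front of the work surface, level with it; the furniture and walls round the work are solid. World frame = base frame: x ahead of the robot, y to its left, z up, the work surface at z = 0. Lengths are in mm, angles in degrees, forces in N, time in s.
With the tool pointing down it reaches from about 350 to 850 mm from the base axis. Payload 8.1 kg.
Tool frame: the origin (TCP) lies between the finger pads; the fingertips stand 11 mm ahead of it and the grasp point (between the pads) lies 8 mm behind it; z points along the fingers, y is the line along which they close (so a half turn about z gives the same grasp; the last joint's range is limited). The gripper opens to 85 mm and grips with 20 to 120 N. Pads are 22 mm wide; open, the fingers measure 114 mm over their backs; the gripper's body (76 mm by 85 mm) begins 54 mm behind the grasp point. The pads swing forward as they close: fully open they stand 13 mm farther back than shut.
Start: joints at [-79.836, 7.471, 85.268, -0, 87.261, -4.893], TCP at [155.892, -579.399, 242.292] pointing down, gripper open.
Joint ranges: [-169.43, 169.43], [-51.17, 129.36], [1.28, 143.12], [-76.62, 256.62], [0, 156.53], [-152.29, 152.29]. Speed limits (degrees/s): [136.94, 136.94, 159.86, 180, 180, 180].

INTERFACE

Orientations are given as [roll, pitch, yaw] about the fixed x, y, z axes, in that order (R = Rz(yaw) Ry(pitch) Rx(roll)).
In Python, from bench import r, snapshot, get_calibration gives the robot as it stands.
- The arm moves only by the tool step_arm, never from a script. Its argument "rows" is a list of rows, each a list of 2 entries, a list of its own where there are three numbers: the shift along the tool's x, y, z in mm, then the turn about the tool's z in degrees. In form: [[[tx, ty, tz], yaw], ...]. A call has 1 to 12 rows; each row is the pose to reach, as a shift and turn from the pose commanded when the call began, along the tool's axes at that moment; what a row does not reach only later rows make up. A row lasts 1/10 s, in which the tool goes at most 50 mm and 8.59 degrees, less where a joint would pass 70% of its speed; a pose out of reach is approached as far as the arm can. A call with a gripper value outside its range is refused whole. "fingers" is the opening, from 0 (shut) to 1 (fully open), set as the call begins (left out, the last holds). The fingers move at their own pace and stop on an object; "squeeze" is the grip in N (left out, the last holds). Time passes only in rows, so rows that repeat a pose let the fingers close. It gives the time, the measured TCP pose, the force, the opening and the grip force at its end, in the units of the state.
- r.sense(): the state, without advancing time (a new reading comes with each control period).
- snapshot(name): name is "side" or "top" or "wrist"; returns the picture (400x640x3 uint8, blue, green, red); there is no depth.
- get_calibration(name): a dict with "fovy" (degrees; the focal length in pixels is half the picture's height over the tangent of half this angle, whatever the lens; pixels are square), "cx", "cy" (the principal point, pixels), "eye" and "orientation" of the camera in the world. Camera axes: x right, y up, looking along -z (the intrinsics and any distortion apply to the point x, -y, -z); pixel columns grow to the right and rows downward; lengths in mm; the calibration is good to about 2 mm. A picture is of the moment at which its call begins: read the wrist's pose just before it. get_calibration takes no time and is no camera call; for the wrist camera it gives the pose at the moment of the call.
- r.hand_in(): hands the job in; it is judged then, once.
The state is a dict: "time": time; "joint_pos": joint angles; "qd": joint speeds; "joint_efforts": joint torques, N m; "tool_pos": TCP position; "tcp_rot": TCP orientation; "ft_force": force on the tool from outside, world axes, zero at the start; "wrist_torque": the same for the moment, N m; "finger_gap": finger opening in mm; "grip_force": force on a finger pad.
Only numpy, scipy, OpenCV 4.12 (cv2) and the standard library are available. Lean on these libraries where they do the work, as an engineer would, in place of code of your own. Each camera call takes 0.05 s, during which the arm holds its last target. There are 200 camera calls.

## Working session

There is one attempt and no reset: what is moved stays moved. The work goes in short steps, Python scripts to look and compute and a tool call to move; the robot and the scene stay as the last step left them, time stands still between calls to the robot, and variables do not carry over. Pictures are saved under pics/ and viewed, at most 14 in all, crops included, and the job is handed in when it is done.

Besides the shell and the picture viewer there is one more tool, called as name(argument=value, ...), one argument or row to a line, values as JSON. step_arm: Moves the arm, as the interface text tells. Its arguments: {"type":"object","properties":{"rows":{"type":"array"},"fingers":{"type":"number"},"squeeze":{"type":"number"}},"required":["rows"]}

```bash
ls; mkdir -p pics
python3 - <<'E'
from bench import r,snapshot,get_calibration
import cv2
for n in("top","side"):
    cv2.imwrite(f"pics/{n}0.png",snapshot(n)); print(n,get_calibration(n))
print(get_calibration("wrist")); print(r.sense())
E
```

```text
pics
top {'fovy': 53.37413370029136, 'cx': 324.11143831074196, 'cy': 192.16099555046753, 'eye': array([ 444.42076998,   19.37941345, 1085.67198187]), 'orientation': array([  7.20499979,  -1.16679934, -90.78960394])}
side {'fovy': 52.88304951932313, 'cx': 319.8539997359308, 'cy': 201.43272705927026, 'eye': array([ 176.46017596, -856.12826372,  410.80627316]), 'orientation': array([ 69.42936014,  -0.89512676, -24.98977251])}
{'fovy': 58.937054524190096, 'cx': 321.6897511482235, 'cy': 203.48071905476954, 'eye': array([ 225.84288763, -559.9407594 ,  373.88596579]), 'orientation': array([-16.43870635,   0.09574149, -74.95994577])}
{'time': 0.1, 'joint_pos': array([-7.98346956e+01,  7.51113106e+00,  8.53228728e+01, -8.63490070e-04,
        8.72612100e+01, -4.89420714e+00]), 'qd': array([-0.00273309, -0.16758644, -0.11437267, -0.04288921,  0.02753846,
       -0.02446122]), 'joint_efforts': array([ 1.20694909e-03, -5.70948386e+01, -5.01945090e+01, -1.75000619e-04,
        8.14379862e-03,  2.65593644e-05]), 'tool_pos': array([ 155.81445613, -578.92598434,  241.34726182]), 'tcp_rot': array([-1.79905060e+02, -7.26398767e-03,  1.50595475e+01]), 'ft_force': array([-0.19490123, -0.11298309, -0.28408747]), 'wrist_torque': array([ 0.00633533, -0.01307927, -0.02469525]), 'grip_force': 0.0, 'finger_gap': 85.37564241918204}
```

View pics/top0.png

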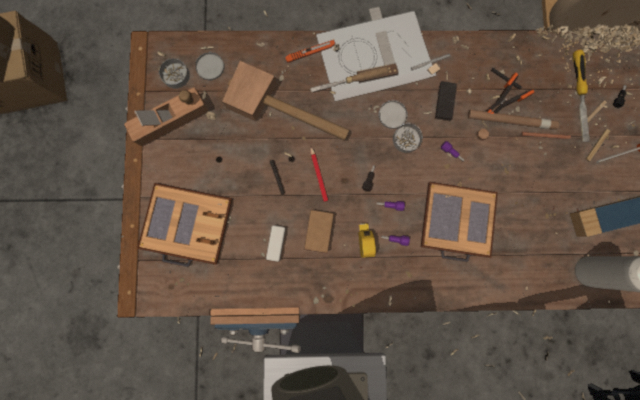

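View pics/side0.png

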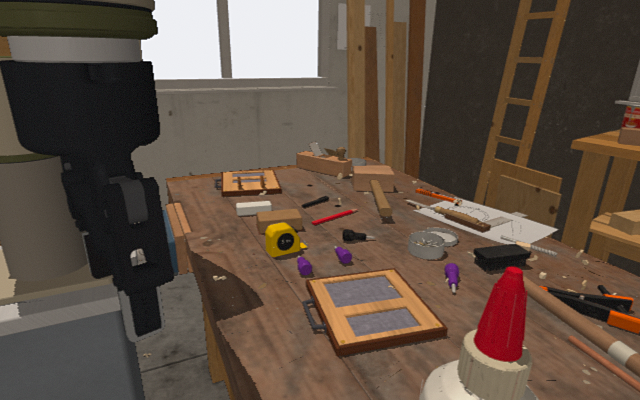

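The top view shows the fitting board at left (185,223) and the sanding board at right (460,219), pulls downward, so board x points up in the image.

Possible matches for each part:
- **Bit holder:** the black one at (369,178) is my choice. I rule out purple (392,205), (398,239) and (452,150), black (620,97) far off, and the small dark bits at (291,156).
- **Marker:** (277,176).
- **Pencil:** red (318,175), not the orange (310,50).
- **Cork:** (320,230), not the mallet (250,88).
- **Rubber:** white (276,243).
- **Tape:** (367,240).
- **Screws tin:** (407,138).

```bash
cat > h.py <<'E'
import numpy as np, cv2
from scipy.spatial.transform import Rotation as Ro
from bench import r,snapshot,get_calibration
def rays(c,p):
    f=200/np.tan(np.radians(c['fovy']/2)); p=np.asarray(p,float).reshape(-1,2)
    d=np.c_[(p[:,0]-c['cx'])/f,-(p[:,1]-c['cy'])/f,-np.ones(len(p))]
    return Ro.from_euler('xyz',c['orientation'],degrees=True).apply(d)
def plane(c,p,z):
    d=rays(c,p); return (c['eye']+d*((z-c['eye'][2])/d[:,2])[:,None])[:,:2]
def proj(c,P):
    f=200/np.tan(np.radians(c['fovy']/2))
    q=Ro.from_euler('xyz',c['orientation'],degrees=True).inv().apply(np.asarray(P,float).reshape(-1,3)-c['eye'])
    return np.c_[c['cx']-f*q[:,0]/q[:,2],c['cy']+f*q[:,1]/q[:,2]]
def rect(c,cnt,z):
    "min-area rectangle on plane z: centre, long, short, yaw of long axis"
    w=plane(c,np.asarray(cnt).reshape(-1,2),z).astype(np.float32)
    (x,y),(a,b),t=cv2.minAreaRect(w)
    if a<b:a,b,t=b,a,t+90
    return np.round([x,y,a,b,(t+90)%180-90],1)
def look(n):
    c=get_calibration(n); return c,snapshot(n)
def blobs(img,lo,hi,amin=30,k=3):
    m=cv2.inRange(cv2.cvtColor(img,cv2.COLOR_BGR2HSV),lo,hi)
    m=cv2.morphologyEx(m,cv2.MORPH_OPEN,np.ones((k,k))) if k>1 else m
    cs=cv2.findContours(m,cv2.RETR_EXTERNAL,cv2.CHAIN_APPROX_NONE)[0]
    return sorted([q for q in cs if cv2.contourArea(q)>amin],key=cv2.contourArea,reverse=True)
E
python3 - <<'E'
from h import *
c,im=look("top"); hsv=cv2.cvtColor(im,cv2.COLOR_BGR2HSV)
for n,p,z in [("fit",(185,223),16),("sand",(460,219),16),("bit",(369,178),14),("marker",(277,176),6),("pencil",(318,175),8),("cork",(320,230),35),("rubber",(276,243),26),("tape",(367,240),60),("tin",(407,138),30)]:
    print(n,plane(c,p,z).round(),hsv[p[1],p[0]])
for n,lo,hi,z in [("red",(0,170,90),(6,255,255),8),("white",(0,0,150),(180,45,255),26),("yellow",(20,150,120),(35,255,255),62),("felt",(100,10,60),(140,90,150),10)]:
    for q in blobs(im,lo,hi,40,1)[:6]: print(n,cv2.boundingRect(q),rect(c,q,z))
E
```

```text
fit [[501. 368.]] [169  18 112]
sand [[ 502. -371.]] [ 14 115 138]
bit [[ 617. -128.]] [13 74 48]
marker [[627. 124.]] [12 60 55]
pencil [[628.  12.]] [179 192 175]
cork [[477.   8.]] [ 15 118 140]
rubber [[444. 125.]] [ 20  31 196]
tape [[ 449. -112.]] [ 21 187 187]
tin [[ 724. -233.]] [ 18  46 112]
white (317, 12, 118, 88) [ 967.4 -153.   290.2  203.1  -75.5]
white (264, 357, 67, 43) [105.1  70.7 167.5  98.9  89.9]
white (381, 103, 24, 24) [ 792.4 -194.6   65.4   64.2   62. ]
white (266, 226, 18, 35) [444.5 127.9  89.3  34.  -10.7]
white (630, 263, 10, 26) [ 346.6 -826.    65.3   24.2   -6.6]
white (254, 340, 6, 11) [186.9 174.   24.8  12.7   0.4]
yellow (361, 232, 15, 25) [ 439.  -113.9   63.1   34.4    3.8]
yellow (575, 50, 13, 44) [ 8.987e+02 -7.105e+02  1.233e+02  2.580e+01 -4.000e-01]
felt (596, 198, 44, 34) [ 509.1 -818.6  129.8   67.2  -77.5]
felt (215, 324, 81, 11) [223.1 180.5 207.8  25.2  89. ]
```

step_arm(
  rows=[
    [[531,-457,-10],15],
    [[531,-457,-10],15],
    [[531,-457,-10],15],
    [[531,-457,-10],15],
    [[531,-457,-10],15],
    [[531,-457,-10],15],
    [[531,-457,-10],15],
    [[531,-457,-10],15],
    [[531,-457,-10],15],
    [[531,-457,-10],15],
    [[531,-457,-10],15],
    [[531,-457,-10],15],
  ],
)

```text
time: 1.35
tool_pos: [494.0, -81.3, 250.8]
tcp_rot: [180.0, -0.0, 0.1]
ft_force: [-0.1, -1.5, 0.1]
finger_gap: 85.7
grip_force: 0.0
```

step_arm(
  rows=[
    [[0,0,0],0],
  ],
)

```text
time: 1.45
tool_pos: [495.4, -78.1, 250.6]
tcp_rot: [-179.9, -0.0, 0.4]
ft_force: [-0.8, -0.8, 0.4]
finger_gap: 84.9
grip_force: 0.0
```

step_arm(
  rows=[
    [[50,-78,0],0],
    [[50,-78,0],0],
    [[50,-78,0],0],
    [[50,-78,0],0],
  ],
)

```text
time: 1.85
tool_pos: [543.1, -4.9, 250.2]
tcp_rot: [180.0, 0.1, 0.2]
ft_force: [0.3, -0.9, 0.4]
finger_gap: 85.3
grip_force: 0.0
```

Run:
```python
from h import *
c,im=look("wrist"); cv2.imwrite("pics/w1.png",im); print(c,r.sense()['tool_pos'])
hsv=cv2.cvtColor(im,cv2.COLOR_BGR2HSV)
for n,P in [("bit",(617,-128,14)),("marker",(627,124,6)),("pencil",(628,12,8)),("cork",(477,8,35)),("rubber",(444,125,26)),("tape",(449,-112,60))]:
    p=proj(c,P)[0].round().astype(int); print(n,p,hsv[p[1],p[0]] if 0<=p[0]<640 and 0<=p[1]<400 else '')
```

```text
{'fovy': 58.937054524190096, 'cx': 321.6897511482235, 'cy': 203.48071905476954, 'eye': array([615.71947844,  -4.22543265, 382.67641536]), 'orientation': array([-1.65288719e+01, -6.37027930e-03, -8.98537959e+01])} [542.84793756  -5.71945107 250.40196818]
bit [446  97] [15 42 36]
marker [195  86] [ 9 32 55]
pencil [306  86] [177 200 249]
cork [310 236] [ 16 123 218]
rubber [204 260] [ 26   7 253]
tape [428 271] [ 22 188  84]
```

View pics/w1.png

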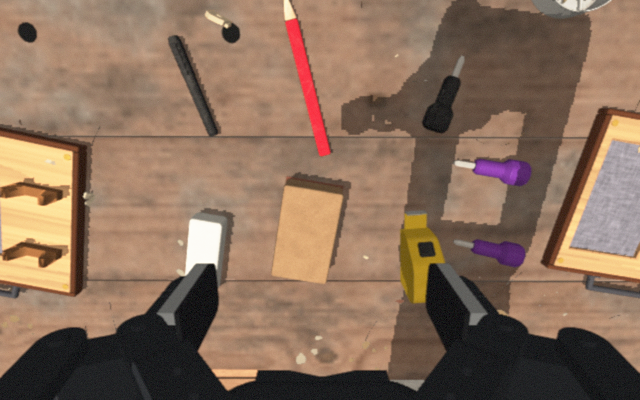

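The wrist view shows the pencil at (308,85), bit holder at (442,103), marker at (195,88) and cork at (308,232). The rubber at (205,245) is partly hidden by a finger. The tape is at (422,262) with its tongue up at (415,220). The purple look-alikes are at (500,170) and (490,250).

Run:
```python
from h import *
im=cv2.imread("pics/w1.png"); c=dict(fovy=58.937054524190096,cx=321.6897511482235,cy=203.48071905476954,eye=np.array([615.71947844,-4.22543265,382.67641536]),orientation=np.array([-16.5288719,-.0063702793,-89.8537959]))
hsv=cv2.cvtColor(im,cv2.COLOR_BGR2HSV)
def roi(x0,y0,x1,y1):
    o=np.zeros_like(im); o[y0:y1,x0:x1]=im[y0:y1,x0:x1]; return o
q=blobs(roi(270,0,345,170),(170,130,80),(180,255,255),40,1)[0]
print("pencil red",cv2.boundingRect(q),rect(c,q,7)); 
q=blobs(roi(265,180,335,290),(8,80,190),(20,160,255),100)[0]; print("cork top",cv2.boundingRect(q),rect(c,q,35))
q=blobs(roi(175,190,240,290),(0,0,200),(180,60,255),100)[0]; print("rubber top",cv2.boundingRect(q),rect(c,q,26))
q=blobs(roi(390,200,445,310),(20,140,60),(35,255,255),60,1)[0]; print("tape",cv2.boundingRect(q),rect(c,q,62)); 
for p in [(290,0),(325,155)]: print("pencil ends",plane(c,p,4))
print("bit ends",plane(c,[(460,60),(437,130),(450,80)],14))
m=(hsv[...,2]<45).astype(np.uint8)*255; m[:, :420]=0;m[:,470:]=0;m[:70]=0;m[140:]=0
q=max(cv2.findContours(m,0,1)[0],key=cv2.contourArea); print("bit body",cv2.boundingRect(q),rect(c,q,14))
for w in("top","side"):
  k=get_calibration(w); print(w,[proj(k,P).round()[0] for P in ((430,-112,62),(475,10,35))])
crop=cv2.resize(im[40:320,390:540],None,fx=2,fy=2); cv2.imwrite("pics/crop1.png",crop)
```

```text
pencil red (286, 19, 45, 137) [623.3   8.8 133.3  12.   14.6]
cork top (272, 186, 63, 98) [476.2  12.6 102.8  59.7  -9.8]
rubber top (185, 219, 36, 55) [458.  125.5  66.1  34.7 -10.5]
tape (400, 214, 45, 90) [ 462.8 -104.2   97.4   43.6    3.7]
pencil ends [[705.61000185  26.1723652 ]]
pencil ends [[557.5827664   -7.96573811]]
bit ends [[ 651.80402847 -138.31749491]
 [ 585.05576952 -122.36291662]
 [ 633.44887184 -130.55629223]]
bit body (423, 76, 37, 57) [ 610.6 -125.7   54.    26.7  -16.8]
top [array([367., 247.]), array([319., 231.])]
side [array([277., 225.]), array([279., 214.])]
```

View pics/crop1.png

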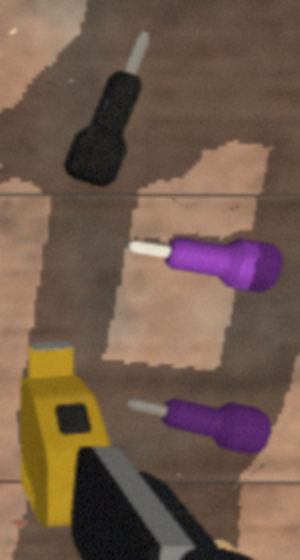

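The crop confirms the choice: the black bit holder has its body at about (438,110) in the wrist view with its steel tip pointing up, next to the two purple ones. Next I look at the fitting board from above.

step_arm(
  rows=[
    [[-10,-330,0],0],
    [[-10,-330,0],0],
    [[-10,-330,0],0],
    [[-10,-330,0],0],
    [[-10,-330,0],0],
    [[-10,-330,0],0],
    [[-10,-330,0],0],
    [[-10,-330,0],0],
    [[-10,-330,0],0],
  ],
)

```text
time: 2.8
tool_pos: [533.0, 323.7, 250.7]
tcp_rot: [179.9, 0.0, 0.0]
ft_force: [0.1, -0.6, -1.6]
finger_gap: 85.3
grip_force: 0.0
```

```bash
cat >> h.py <<'E'
def felt(c,im,x0=0,x1=640,y0=0,y1=400):
    h=cv2.cvtColor(im,cv2.COLOR_BGR2HSV); m=cv2.inRange(h,(0,0,60),(180,45,190)); z=np.zeros_like(m); z[y0:y1,x0:x1]=m[y0:y1,x0:x1]
    z=cv2.morphologyEx(cv2.morphologyEx(z,cv2.MORPH_CLOSE,np.ones((3,3))),cv2.MORPH_OPEN,np.ones((3,3)))
    for q in sorted(cv2.findContours(z,0,1)[0],key=cv2.contourArea)[::-1][:5]: print("felt",cv2.boundingRect(q),rect(c,q,10))
E
python3 - <<'E'
from h import *
c,im=look("wrist"); cv2.imwrite("pics/w2.png",im); print(c['eye'],c['orientation'],r.sense()['tool_pos'])
felt(c,im,y1=330)
c,im=look("top"); print("top"); felt(c,im,140,235,185,265); felt(c,im,420,500,180,260)
E
```

```text
[605.5494359  324.30191804 383.19530824] [-1.64638058e+01 -3.95872556e-02 -8.99665569e+01] [533.25720178 323.06164955 250.78117518]
felt (0, 0, 144, 330) [514.5 628.8 360.  179.8  -0. ]
felt (192, 132, 59, 103) [515.5 434.3 106.9  50.6 -12.3]
felt (258, 148, 53, 98) [500.8 366.6 106.9  40.4 -12.3]
felt (467, 204, 62, 78) [444.5 124.4  95.7  48.6 -10.5]
felt (157, 263, 50, 63) [386.6 492.3  98.5  24.5 -30.3]
top
felt (176, 206, 22, 38) [499.8 367.1 103.   38.  -12.3]
felt (156, 207, 17, 26) [514.5 431.1  69.2  39.8 -12.1]
felt (430, 194, 31, 46) [ 509.2 -332.9  118.    75.6   -9.9]
felt (468, 203, 21, 39) [ 494.3 -421.9  103.9   47.9   -9.5]
```

View pics/w2.png

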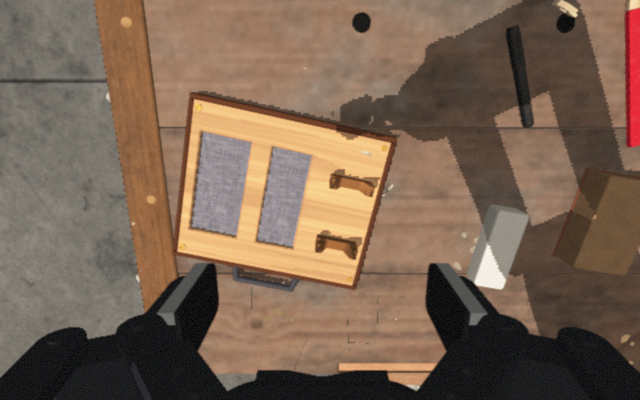

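The wrist view shows the fitting board at yaw -12.3°, with felt recesses at (222,184) and (285,197) and rests at (352,182) and (337,245). The rubber block is fully visible at (497,246). I take the rubber first.

step_arm(
  rows=[
    [[-88,195,160],10.6],
    [[-88,195,160],10.6],
    [[-88,195,160],10.6],
    [[-88,195,160],10.6],
    [[-88,195,160],10.6],
    [[-88,195,160],10.6],
    [[-88,195,160],10.6],
    [[-88,195,160],10.6],
    [[-88,195,160],10.6],
  ],
)

```text
time: 3.8
tool_pos: [446.8, 129.9, 92.5]
tcp_rot: [-179.9, -0.2, -10.6]
ft_force: [-0.3, 0.2, -0.1]
finger_gap: 85.1
grip_force: 0.0
```

Run:
```python
from h import *
c,im=look("wrist"); cv2.imwrite("pics/w3.png",im); s=r.sense(); print(s['tool_pos'],s['tcp_rot'])
o=np.zeros_like(im);o[:,200:440]=im[:,200:440]
for q in blobs(o,(0,0,150),(180,60,255),200)[:3]: print(cv2.boundingRect(q),rect(c,q,26))
```

```text
[446.67714493 130.19153306  92.45642956] [-1.79932718e+02 -1.54508198e-01 -1.05334639e+01]
(296, 151, 61, 143) [445.9 128.2  89.8  36.  -10. ]
```

View pics/w3.png

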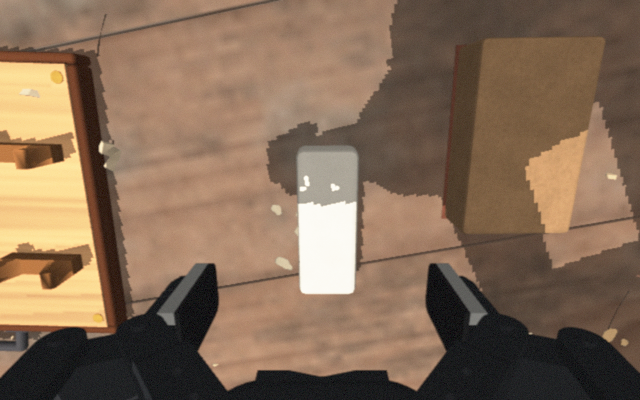

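The rubber block is centred between the open fingers at (327,222), so I go down and grip.

step_arm(
  rows=[
    [[0,2,40],0],
    [[0,2,66],0],
    [[0,2,72],0],
    [[0,2,72],0],
  ],
)

```text
time: 4.25
tool_pos: [444.5, 128.1, 18.6]
tcp_rot: [180.0, 0.1, -10.5]
ft_force: [1.1, -0.8, 0.4]
finger_gap: 85.5
grip_force: 0.0
```

step_arm(
  rows=[
    [[0,0,0],0],
    [[0,0,0],0],
    [[0,0,0],0],
    [[0,0,0],0],
    [[0,0,0],0],
    [[0,0,0],0],
    [[0,0,0],0],
    [[0,0,0],0],
  ],
  fingers=0,
  squeeze=35,
)

```text
time: 5.05
tool_pos: [445.9, 127.9, 20.2]
tcp_rot: [-179.9, -0.1, -10.5]
ft_force: [-0.9, 0.7, 7.2]
finger_gap: 35.3
grip_force: 35.8
```

step_arm(
  rows=[
    [[0,0,-20],0],
    [[0,0,-70],0],
    [[0,0,-120],0],
    [[20,80,-130],0],
    [[34,124,-130],0],
    [[48,172,-130],0],
    [[61,220,-130],0],
    [[74,268,-130],0],
    [[87,316,-130],0],
    [[100,364,-130],0],
    [[114,412,-130],0],
    [[127,460,-130],0],
  ],
)

```text
time: 6.25
tool_pos: [482.8, -322.4, 149.0]
tcp_rot: [180.0, -0.0, -10.6]
ft_force: [1.8, -0.1, -1.3]
finger_gap: 35.2
grip_force: 35.4
```

Run:
```python
from h import *
c,im=look("wrist"); cv2.imwrite("pics/w4.png",im); s=r.sense(); print(s['tool_pos'],s['tcp_rot'],s['finger_gap'])
felt(c,im,y1=330)
```

```text
[ 482.26300366 -329.54258502  148.67343002] [ 1.79745305e+02 -6.23576080e-02 -1.07377527e+01] 35.55514370789405
felt (250, 75, 144, 255) [ 465.3 -317.1  212.9  123.4   -9.5]
felt (410, 84, 76, 139) [ 494.5 -421.1  106.9   50.2   -9.6]
felt (21, 0, 8, 35) [ 645.  -143.2   21.8    4.5  -20. ]
felt (90, 285, 7, 11) [ 435.  -112.1    9.7    4.7   -8.2]
felt (409, 278, 10, 7) [ 393.  -384.9    7.6    5.7   79.4]
```

View pics/w4.png

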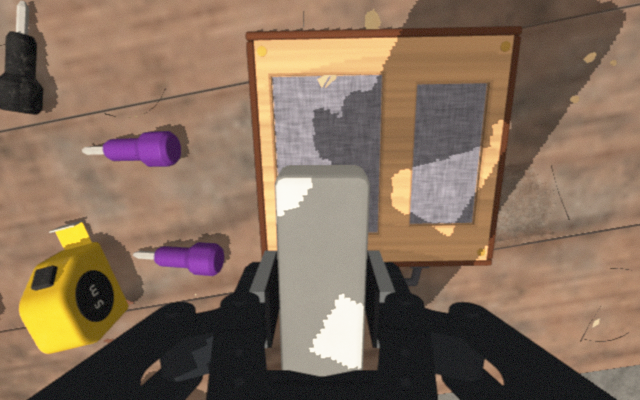

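The rubber is held straight at (322,265). The small recess is clear at (450,152), with its centre at (494.5,-421.1) and yaw -9.6°.

step_arm(
  rows=[
    [[28,86,0],-1],
    [[28,86,40],-1],
    [[28,86,90],-1],
    [[28,86,90],-1],
    [[28,86,90],-1],
    [[28,86,90],-1],
    [[28,86,90],-1],
  ],
)

```text
time: 7.0
tool_pos: [496.8, -410.7, 62.5]
tcp_rot: [179.8, -0.2, -9.5]
ft_force: [0.5, 0.3, -0.9]
finger_gap: 35.2
grip_force: 35.7
```

step_arm(
  rows=[
    [[0,10.5,0],0],
    [[0,10.5,8],0],
    [[0,10.5,8],0],
    [[0,10.5,8],0],
  ],
)

```text
time: 7.4
tool_pos: [492.8, -419.9, 50.3]
tcp_rot: [-180.0, 0.1, -9.6]
ft_force: [0.4, -0.2, -0.5]
finger_gap: 35.1
grip_force: 35.7
```

step_arm(
  rows=[
    [[0,0,10],0],
    [[0,0,18],0],
    [[0,0,23],0],
    [[0,0,23],0],
  ],
)

```text
time: 7.8
tool_pos: [493.0, -420.0, 29.8]
tcp_rot: [-180.0, 0.1, -9.5]
ft_force: [-10.3, 9.2, 22.3]
finger_gap: 34.8
grip_force: 38.9
```

step_arm(
  rows=[
    [[0,0,-2],0],
    [[0,0,-2],0],
    [[0,0,-2],0],
    [[0,0,-2],0],
  ],
  fingers=0.7,
)

```text
time: 8.2
tool_pos: [492.9, -420.1, 29.2]
tcp_rot: [-180.0, 0.0, -9.5]
ft_force: [-0.1, 0.4, 0.3]
finger_gap: 59.7
grip_force: 0.0
```

step_arm(
  rows=[
    [[0,0,-30],0],
    [[0,0,-80],0],
    [[0,0,-110],0],
    [[0,0,-110],0],
  ],
  fingers=1,
)

```text
time: 8.6
tool_pos: [495.9, -423.0, 146.6]
tcp_rot: [179.7, -0.5, -9.5]
ft_force: [1.0, -0.7, 0.6]
finger_gap: 85.4
grip_force: 0.0
```

Run:
```python
from h import *
c,im=look("wrist"); cv2.imwrite("pics/w5.png",im); s=r.sense(); print(s['tool_pos'],s['tcp_rot'],s['time'])
h=cv2.cvtColor(im,cv2.COLOR_BGR2HSV); p=proj(c,(494,-421,36))[0].astype(int); print(p,h[p[1],p[0]])
o=np.zeros_like(im);o[:,p[0]-60:p[0]+60]=im[:,p[0]-60:p[0]+60]
for q in blobs(o,(0,0,120),(180,30,255),200)[:3]: print(cv2.boundingRect(q),rect(c,q,36))
print("tape px",proj(c,[(439,-113,62)]))
```

```text
[ 494.74902687 -421.85615906  143.41532202] [179.79388644  -0.29051622  -9.54104679] 8.65
[319 208] [ 18  33 172]
(285, 130, 58, 71) [ 525.  -422.5   49.1   39.9   -9.6]
(299, 203, 43, 47) [ 480.5 -419.5   35.7   30.2   -8.7]
(295, 228, 29, 38) [ 465.5 -408.    29.9   20.2   -3.7]
tape px [[-86.23868216 358.43763824]]
```

Run:
```python
from h import *
c,im=look("wrist"); h=cv2.cvtColor(im,cv2.COLOR_BGR2HSV)
m=cv2.inRange(h,(5,0,110),(40,60,255)); m[:,:260]=0; m[:,390:]=0
m=cv2.morphologyEx(m,cv2.MORPH_CLOSE,np.ones((5,5)))
for q in sorted(cv2.findContours(m,0,1)[0],key=cv2.contourArea)[::-1][:2]: print(cv2.boundingRect(q),rect(c,q,36))
```

```text
(290, 141, 56, 126) [ 495.1 -418.2   92.4   39.3  -10. ]
(286, 128, 1, 22) [ 545.6 -406.    13.9    0.   -11.2]
```

step_arm(
  rows=[
    [[0,0,-40],0],
    [[-107,-295,-40],-13.3],
    [[-107,-295,-40],-13.3],
    [[-107,-295,-40],-13.3],
    [[-107,-295,-40],-13.3],
    [[-107,-295,-40],-13.3],
    [[-107,-295,-40],-13.3],
    [[-107,-295,-40],-13.3],
    [[-107,-295,-40],-13.3],
    [[-107,-295,-40],-13.3],
    [[-107,-295,-40],-13.3],
  ],
  fingers=0.6,
)

```text
time: 9.8
tool_pos: [436.5, -112.7, 179.3]
tcp_rot: [-180.0, 0.1, 3.7]
ft_force: [0.1, 0.4, -0.0]
finger_gap: 51.3
grip_force: 0.0
```

Run:
```python
from h import *
c,im=look("wrist"); cv2.imwrite("pics/w6.png",im); s=r.sense(); print(s['tool_pos'],s['tcp_rot'],s['finger_gap'])
for q in blobs(im,(20,140,60),(35,255,255),100)[:2]: print("yel",cv2.boundingRect(q),rect(c,q,62))
for q in blobs(im,(125,80,40),(150,255,255),100)[:3]: print("purple",cv2.boundingRect(q),rect(c,q,14))
```

```text
[ 436.55268501 -112.80385647  179.43269231] [-1.79997579e+02  4.49175430e-02  3.66959014e+00] 51.295520179255035
yel (301, 120, 47, 113) [ 453.9 -112.5   82.8   33.8    4.8]
purple (399, 44, 74, 39) [ 543.1 -194.4   57.    26.2   84.3]
purple (396, 161, 67, 38) [ 450.3 -204.2   58.3   25.8   78. ]
```

View pics/w6.png

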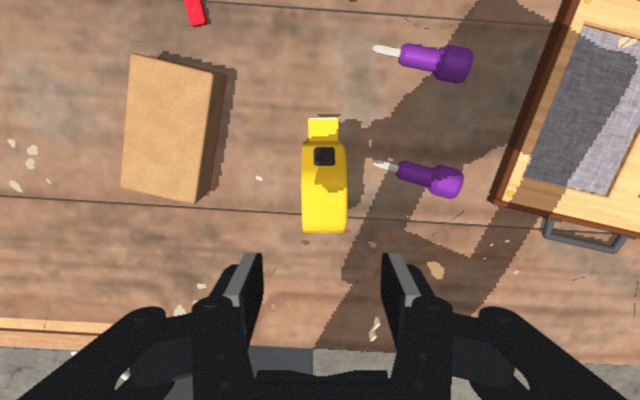

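The tape case is at (324,188), tongue up and lying along the tool axis. The nearest purple tip at (378,163) is clear of the fingers.

Run:
```python
from h import *
c=get_calibration("wrist")
print(plane(c,[(324,233),(324,141),(302,190),(347,190)],62).round(1), plane(c,[(378,163)],10).round(1))
```

```text
[[ 412.1 -115.6]
 [ 480.7 -111.1]
 [ 444.4  -97.4]
 [ 446.5 -130.1]] [[ 459.1 -159.4]]
```

step_arm(
  rows=[
    [[6.5,1,50],0],
    [[6.5,1,95],0],
    [[6.5,1,130],0],
    [[6.5,1,149],0],
    [[6.5,1,149],0],
    [[6.5,1,149],0],
  ],
)

```text
time: 10.45
tool_pos: [443.1, -113.0, 31.0]
tcp_rot: [-180.0, 0.0, 3.7]
ft_force: [0.4, 0.8, 1.4]
finger_gap: 51.5
grip_force: 0.0
```

step_arm(
  rows=[
    [[0,0,0],0],
    [[0,0,0],0],
    [[0,0,0],0],
    [[0,0,0],0],
    [[0,0,0],0],
    [[0,0,0],0],
  ],
  fingers=0,
  squeeze=50,
)

```text
time: 11.05
tool_pos: [444.7, -113.1, 32.8]
tcp_rot: [179.9, -0.2, 3.8]
ft_force: [-0.4, -1.9, 7.5]
finger_gap: 33.7
grip_force: 50.4
```

step_arm(
  rows=[
    [[0,0,-20],0],
    [[0,0,-70],0],
    [[0,0,-115],0],
    [[10,-45,-115],3],
    [[18,-94,-115],6],
    [[26,-143,-115],9],
    [[34,-192,-115],12],
    [[43,-241,-115],16],
    [[51,-290,-115],16],
    [[59,-339,-115],16],
    [[68,-388,-115],16],
    [[77,-437,-115],16],
  ],
)

```text
time: 12.25
tool_pos: [490.9, 331.2, 146.2]
tcp_rot: [-180.0, -0.0, -12.2]
ft_force: [1.8, -0.3, -1.7]
finger_gap: 33.6
grip_force: 50.4
```

step_arm(
  rows=[
    [[0,0,0],0],
  ],
)

```text
time: 12.35
tool_pos: [490.4, 334.5, 145.5]
tcp_rot: [-179.9, 0.0, -12.0]
ft_force: [0.0, -1.4, -1.4]
finger_gap: 33.5
grip_force: 50.9
```

step_arm(
  rows=[
    [[-5,-50,0],0],
    [[-10,-103,0],0],
    [[-10,-103,40],0],
    [[-10,-103,70],0],
    [[-10,-103,70],0],
    [[-10,-103,70],0],
  ],
)

```text
time: 12.95
tool_pos: [502.8, 430.9, 75.7]
tcp_rot: [179.9, 0.1, -12.3]
ft_force: [0.1, -0.1, -0.5]
finger_gap: 33.4
grip_force: 51.2
```

Run:
```python
from h import *
P=[r.sense() for _ in range(1)][0]; print(P['tool_pos'],P['tcp_rot'])
c,im=look("wrist"); cv2.imwrite("pics/w7.png",im); 
for q in blobs(im,(20,140,60),(35,255,255),100)[:2]: print("yel",cv2.boundingRect(q),rect(c,q,P['tool_pos'][2]+30))
```

```text
[502.8402692  430.88894484  75.66791806] [ 1.79910428e+02  7.57739668e-02 -1.22569097e+01]
yel (271, 157, 101, 220) [520.1 428.1  77.6  33.5 -12.1]
yel (245, 58, 12, 13) [586.6 433.    3.1   3.  -15.3]
```

View pics/w7.png

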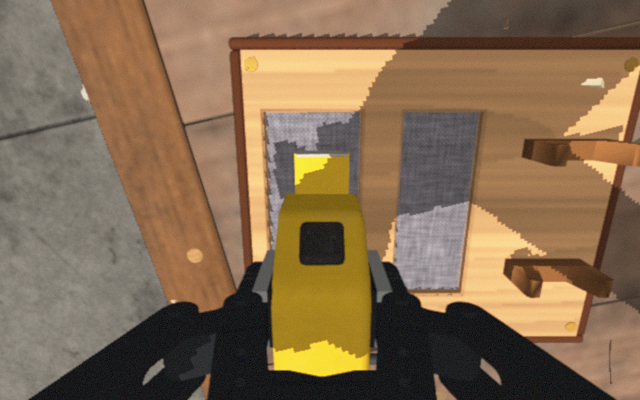

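The tape is upright in the grip, about 6 mm right of the recess centreline; the recess runs from about (263,110). I shift left and lower it.

step_arm(
  rows=[
    [[-1.5,-6,0],0],
    [[-1.5,-6,10],0],
    [[-1.5,-6,18],0],
    [[-1.5,-6,18],0],
  ],
)

```text
time: 13.4
tool_pos: [502.1, 437.0, 56.0]
tcp_rot: [179.9, 0.1, -12.2]
ft_force: [-0.3, 0.3, -2.3]
finger_gap: 33.5
grip_force: 51.3
```

step_arm(
  rows=[
    [[0,0,8],0],
    [[0,0,14],0],
    [[0,0,17],0],
    [[0,0,17],0],
  ],
)

```text
time: 13.8
tool_pos: [503.3, 437.7, 42.6]
tcp_rot: [180.0, 0.0, -12.2]
ft_force: [-6.8, -6.3, 14.4]
finger_gap: 33.7
grip_force: 52.6
```

step_arm(
  rows=[
    [[0,0,-2],0],
    [[0,0,-2],0],
    [[0,0,-2],0],
    [[0,0,-2],0],
  ],
  fingers=0.6,
)

```text
time: 14.2
tool_pos: [503.1, 437.8, 42.5]
tcp_rot: [180.0, 0.0, -12.2]
ft_force: [-0.1, 0.5, -0.1]
finger_gap: 51.1
grip_force: 0.0
```

step_arm(
  rows=[
    [[0,0,-40],0],
    [[0,0,-90],0],
    [[0,0,-130],0],
    [[0,0,-130],0],
  ],
)

```text
time: 14.6
tool_pos: [506.6, 440.5, 181.8]
tcp_rot: [-179.4, -0.5, -12.2]
ft_force: [0.3, 0.5, 1.4]
finger_gap: 51.2
grip_force: 0.0
```

Run:
```python
from h import *
P=r.sense(); print(P['tool_pos'],P['tcp_rot'])
c,im=look("wrist"); cv2.imwrite("pics/w8.png",im); 
for q in blobs(im,(20,140,60),(35,255,255),300)[:2]: print("yel",cv2.boundingRect(q),rect(c,q,72))
```

```text
[506.63940974 440.50826898 181.77030586] [-179.43585387   -0.49155387  -12.240426  ]
yel (305, 135, 48, 116) [513.7 435.7  84.1  33.6 -12. ]
```

step_arm(
  rows=[
    [[61,424,0],-2.4],
    [[61,424,0],-2.4],
    [[61,424,0],-2.4],
    [[61,424,0],-2.4],
    [[61,424,0],-2.4],
    [[61,424,0],-2.4],
    [[61,424,60],-2.4],
    [[61,424,60],-2.4],
    [[61,424,60],-2.4],
    [[61,424,60],-2.4],
    [[61,424,60],-2.4],
  ],
  fingers=1,
)

```text
time: 15.75
tool_pos: [471.5, 10.0, 111.1]
tcp_rot: [-180.0, 0.2, -10.0]
ft_force: [-0.1, 0.5, -0.1]
finger_gap: 85.4
grip_force: 0.0
```

Run:
```python
from h import *
P=r.sense(); print(P['tool_pos'],P['tcp_rot'])
c,im=look("wrist"); cv2.imwrite("pics/w9.png",im); h=cv2.cvtColor(im,cv2.COLOR_BGR2HSV)
p=proj(c,(476,12.6,35))[0].astype(int); print(p,h[p[1],p[0]],h[p[1]-40,p[0]])
m=cv2.inRange(h,(10,90,int(h[p[1]-40,p[0],2])-15),(20,150,255)); m[:,:p[0]-100]=0;m[:,p[0]+100:]=0
m=cv2.morphologyEx(m,cv2.MORPH_OPEN,np.ones((5,5)))
for q in sorted(cv2.findContours(m,0,1)[0],key=cv2.contourArea)[::-1][:2]: print(cv2.boundingRect(q),rect(c,q,35))
```

```text
[471.54550089   9.98418312 111.14666105] [-179.99549841    0.1830302    -9.99311485]
[317 213] [ 16 116 224] [ 15 116 132]
(217, 128, 200, 188) [466.   14.3 132.  124.5  80. ]
(312, 0, 76, 38) [580.4 -23.5  39.5  17.8  80. ]
```

View pics/w9.png

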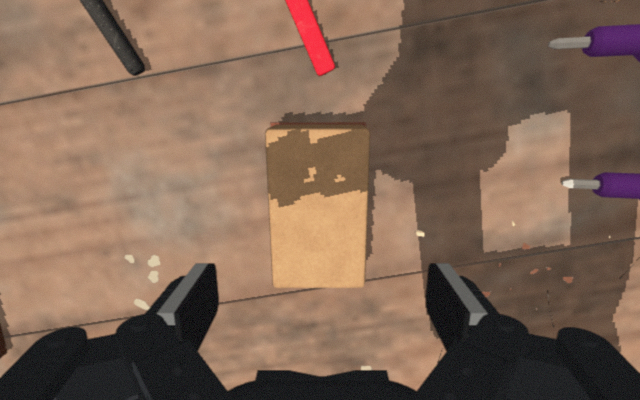

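The cork's top corners are at (266,129), (367,128), (366,286) and (272,287), straight between the fingers.

Run:
```python
from h import *
c=get_calibration("wrist"); w=plane(c,[(266,129),(367,128),(366,287),(272,287)],34); print(w.round(1),w.mean(0),rect(c,[(266,129),(367,128),(366,287),(272,287)],34))
```

```text
[[532.7  33.9]
 [523.1 -24.3]
 [420.1  -9.5]
 [430.8  52.3]] [476.66074162  13.10712385] [476.7  12.5 104.1  62.7  -9.9]
```

step_arm(
  rows=[
    [[4.6,-3.7,35],0],
    [[4.6,-3.7,65],0],
    [[4.6,-3.7,82],0],
    [[4.6,-3.7,91],0],
    [[4.6,-3.7,91],0],
  ],
)

```text
time: 16.3
tool_pos: [477.4, 14.6, 21.0]
tcp_rot: [-180.0, 0.1, -9.7]
ft_force: [-0.4, -0.8, -0.6]
finger_gap: 85.4
grip_force: 0.0
```

step_arm(
  rows=[
    [[0,0,0],0],
    [[0,0,0],0],
    [[0,0,0],0],
    [[0,0,0],0],
    [[0,0,0],0],
  ],
  fingers=0,
  squeeze=30,
)

```text
time: 16.8
tool_pos: [479.5, 13.5, 23.5]
tcp_rot: [-180.0, -0.2, -9.8]
ft_force: [-0.1, 0.9, 7.4]
finger_gap: 61.1
grip_force: 33.9
```

step_arm(
  rows=[
    [[0,0,-20],0],
    [[0,0,-65],0],
    [[12,42,-80],0],
    [[24,89,-80],0],
    [[37,137,-80],0],
    [[50,185,-80],0],
    [[63,233,-80],0],
    [[76,281,-80],0],
    [[87,322,-80],0],
    [[91,335,-80],0],
    [[91,335,-80],0],
    [[91,335,-80],0],
  ],
)

```text
time: 18.0
tool_pos: [510.2, -331.3, 101.7]
tcp_rot: [-179.9, 0.0, -9.9]
ft_force: [-0.3, -0.4, -0.6]
finger_gap: 60.9
grip_force: 33.1
```

Run:
```python
from h import *
P=r.sense(); print(P['tool_pos'],P['tcp_rot'])
c,im=look("wrist"); cv2.imwrite("pics/w10.png",im)
print(proj(c,[(509.5-1,-332.4,0)]))
h=cv2.cvtColor(im,cv2.COLOR_BGR2HSV); m=cv2.inRange(h,(8,70,60),(22,170,255)); m[:, :200]=0;m[:,440:]=0; print([ (y,m[y].nonzero()[0][[0,-1]]) for y in range(60,300,40) if m[y].any()])
```

```text
[ 510.24157692 -331.33773175  101.65695971] [-1.79949074e+02  3.34942411e-02 -9.86178661e+00]
[[324.58393258 209.99422436]]
[(60, array([200, 439])), (100, array([200, 439])), (140, array([200, 427])), (180, array([200, 424])), (220, array([208, 421])), (260, array([200, 418]))]
```

View pics/w10.png

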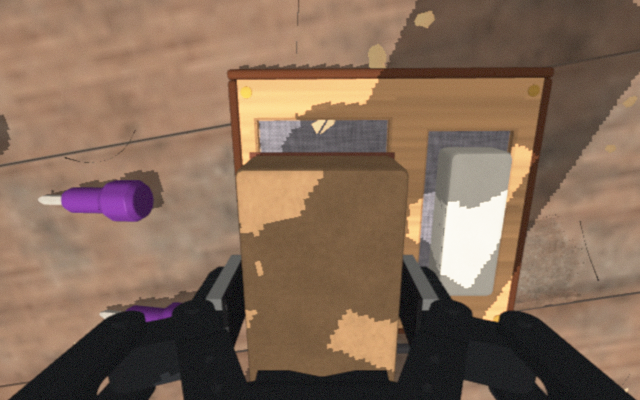

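The rubber sits in its recess at (472,222). The cork is held straight over the large recess, so I lower it.

step_arm(
  rows=[
    [[1.5,1.2,25],0],
    [[1.5,1.2,45],0],
    [[1.5,1.2,52],0],
    [[1.5,1.2,52],0],
  ],
)

```text
time: 18.45
tool_pos: [510.9, -331.6, 48.6]
tcp_rot: [-179.9, 0.2, -9.8]
ft_force: [0.4, 0.3, -0.9]
finger_gap: 61.2
grip_force: 33.1
```

step_arm(
  rows=[
    [[0,0,8],0],
    [[0,0,14],0],
    [[0,0,17],0],
    [[0,0,17],0],
  ],
)

```text
time: 18.85
tool_pos: [512.1, -333.9, 33.6]
tcp_rot: [180.0, -0.0, -9.8]
ft_force: [-1.7, 1.9, 5.5]
finger_gap: 61.1
grip_force: 33.7
```

step_arm(
  rows=[
    [[0,0,0],0],
    [[0,0,0],0],
    [[0,0,0],0],
    [[0,0,0],0],
  ],
  fingers=0.87,
)

```text
time: 19.25
tool_pos: [511.7, -333.7, 32.8]
tcp_rot: [-180.0, 0.0, -9.8]
ft_force: [-0.2, -0.1, 0.5]
finger_gap: 74.5
grip_force: 0.0
```

step_arm(
  rows=[
    [[0,0,-30],0],
    [[0,0,-80],0],
    [[0,0,-110],0],
    [[0,0,-110],0],
    [[0,0,-110],0],
  ],
)

```text
time: 19.75
tool_pos: [512.2, -334.1, 143.9]
tcp_rot: [179.9, -0.1, -9.8]
ft_force: [-0.0, -0.4, -0.2]
finger_gap: 74.2
grip_force: 0.0
```

Run:
```python
from h import *
P=r.sense(); print(P['tool_pos'],P['tcp_rot'])
c,im=look("wrist"); cv2.imwrite("pics/w11.png",im)
```

```text
[ 512.2349652  -334.10304486  143.89145488] [ 1.79939496e+02 -1.14410521e-01 -9.84604081e+00]
```

View pics/w11.png

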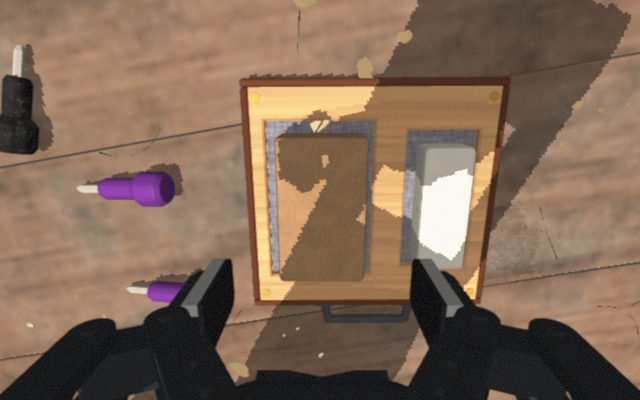

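Both blocks lie in their recesses: the cork's top corners are about (278,133) to (363,280), and the rubber's about (417,143) to (465,268). The black bit holder shows at (15,115). I check the numbers before going to it.

Run:
```python
from h import *
c=get_calibration("wrist")
ck=[(278,133),(366,138),(363,280),(280,280)]; rb=[(417,143),(475,147),(465,268),(412,262)]
for n,q,z,o in (("cork",ck,44,39),("rub",rb,36,-51)): print(n,rect(c,q,z))
print("bit tip/body",plane(c,[(19,45),(16,90),(16,150),(16,120)],14).round(1))
```

```text
cork [ 509.5 -333.4  105.1   60.2  -11.1]
rub [ 494.9 -416.3   93.6   39.5   -7.9]
bit tip/body [[ 652.5 -148.9]
 [ 625.4 -134.8]
 [ 585.7 -117.5]
 [ 606.  -126.4]]
```

step_arm(
  rows=[
    [[55,-222,10],5],
    [[55,-222,10],5],
    [[55,-222,10],5],
    [[55,-222,10],5],
    [[55,-222,10],5],
    [[55,-222,10],5],
    [[55,-222,10],5],
    [[55,-222,10],5],
  ],
  fingers=0.7,
)

```text
time: 20.6
tool_pos: [602.8, -125.0, 131.5]
tcp_rot: [180.0, 0.1, -14.9]
ft_force: [-0.5, -0.4, 0.6]
finger_gap: 60.0
grip_force: 0.0
```

Run:
```python
from h import *
P=r.sense(); print(P['tool_pos'],P['tcp_rot'])
c,im=look("wrist"); cv2.imwrite("pics/w12.png",im)
m=cv2.inRange(cv2.cvtColor(im,cv2.COLOR_BGR2HSV),(0,0,0),(180,255,50)); m[260:]=0; m[:,:230]=0; m[:,420:]=0
m=cv2.morphologyEx(m,cv2.MORPH_OPEN,np.ones((3,3)))
for q in sorted(cv2.findContours(m,0,1)[0],key=cv2.contourArea)[::-1][:3]: print(cv2.boundingRect(q),rect(c,q,14))
```

```text
[ 602.76932501 -125.00994921  131.46481483] [ 1.79978488e+02  1.31930060e-01 -1.48772718e+01]
(313, 153, 22, 28) [ 627.4 -132.4   19.5   15.1  -15.3]
(310, 192, 23, 11) [ 606.1 -124.8   16.     7.    72. ]
(328, 216, 8, 8) [ 587.3 -127.9    5.5    5.2  -14.9]
```

View pics/w12.png

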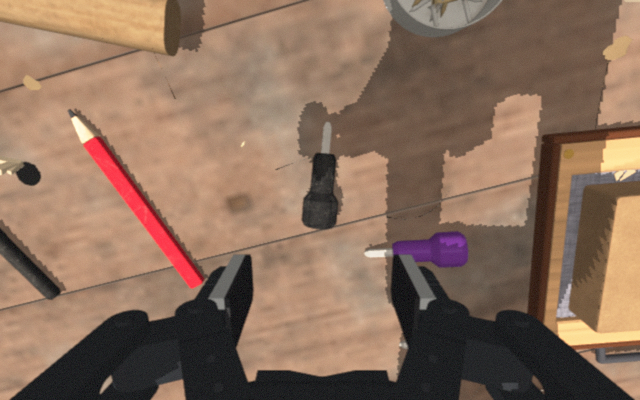

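The bit holder lies straight along the tool: thick body at (320,208), neck to (324,155), tip at (327,123). The pencil is fully in view from its tip (72,113) to its butt (197,285).

Run:
```python
from h import *
c=get_calibration("wrist")
print("bit back,fatL,fatR,neckend,tip",plane(c,[(320,228),(302,208),(338,208),(325,154),(327,122)],14).round(1))
print("purple tip",plane(c,[(366,253)],10).round(1))
q=plane(c,[(70,111),(189,288),(204,282)],4); e=(q[1]+q[2])/2; print("pencil",q.round(1),(q[0]+e)/2,np.hypot(*(q[0]-e)),np.degrees(np.arctan2(*(q[0]-e)[::-1])))
```

```text
bit back,fatL,fatR,neckend,tip [[ 583.1 -118.2]
 [ 601.8 -109.4]
 [ 594.9 -135.1]
 [ 636.1 -136.1]
 [ 657.1 -143. ]]
purple tip [[ 552.3 -147.1]]
pencil [[711.1  31.9]
 [556.4   1. ]
 [558.4 -12.9]] [634.22520118  12.97556448] 158.23132929320718 13.804263845411981
```

step_arm(
  rows=[
    [[0,-0.5,45],3],
    [[0,-0.5,85],3],
    [[0,-0.5,105],3],
    [[0,-0.5,113],3],
    [[0,-0.5,113],3],
    [[0,-0.5,113],3],
  ],
)

```text
time: 21.25
tool_pos: [604.9, -124.8, 21.4]
tcp_rot: [-180.0, -0.1, -17.9]
ft_force: [0.4, -0.3, -0.1]
finger_gap: 59.7
grip_force: 0.0
```

step_arm(
  rows=[
    [[0,0,0],0],
    [[0,0,0],0],
    [[0,0,0],0],
    [[0,0,0],0],
    [[0,0,0],0],
    [[0,0,0],0],
  ],
  fingers=0,
  squeeze=35,
)

```text
time: 21.85
tool_pos: [605.0, -124.2, 21.6]
tcp_rot: [180.0, -0.1, -17.8]
ft_force: [-0.2, -0.8, 5.7]
finger_gap: 24.2
grip_force: 34.1
```

step_arm(
  rows=[
    [[0,0,-20],0],
    [[0,0,-65],0],
    [[0,0,-105],0],
    [[-25,-43,-105],-2],
    [[-50,-86,-105],-4],
    [[-75,-129,-105],-5.5],
    [[-100,-172,-105],-5.5],
    [[-125,-215,-105],-5.5],
    [[-150,-258,-105],-5.5],
    [[-175,-301,-105],-5.5],
    [[-200,-344,-105],-5.5],
    [[-225,-387,-105],-5.5],
  ],
)

```text
time: 23.05
tool_pos: [507.7, 315.6, 125.5]
tcp_rot: [-180.0, -0.1, -12.3]
ft_force: [1.5, 0.3, -0.2]
finger_gap: 23.7
grip_force: 34.6
```

step_arm(
  rows=[
    [[0,0,0],0],
    [[0,0,0],0],
  ],
)

```text
time: 23.25
tool_pos: [507.8, 314.8, 125.1]
tcp_rot: [180.0, -0.0, -12.2]
ft_force: [0.6, -0.2, -0.1]
finger_gap: 24.1
grip_force: 34.7
```

step_arm(
  rows=[
    [[-23,-49,0],0],
    [[-23,-49,30],0],
    [[-23,-49,65],0],
    [[-23,-49,65],0],
    [[-23,-49,65],0],
  ],
)

```text
time: 23.75
tool_pos: [496.3, 364.6, 59.6]
tcp_rot: [179.9, 0.1, -12.4]
ft_force: [1.5, 1.5, -0.3]
finger_gap: 23.8
grip_force: 34.7
```

Run:
```python
from h import *
P=r.sense(); print(P['tool_pos'],P['tcp_rot'])
c,im=look("wrist"); cv2.imwrite("pics/w13.png",im)
h=cv2.cvtColor(im,cv2.COLOR_BGR2HSV)
m=cv2.inRange(h,(0,0,0),(180,120,60)); m[:100]=0; m[300:]=0; m[:,:270]=0; m[:,375:]=0
for y in range(150,300,15):
    x=m[y].nonzero()[0]; print(y,(x.min(),x.max(),len(x)) if len(x) else '',end=' ')
```

```text
[496.28444543 364.64809441  59.57321268] [ 1.79894654e+02  8.67559874e-02 -1.24299161e+01]
150  165  180  195 (np.int64(312), np.int64(335), 9) 210 (np.int64(305), np.int64(344), 40) 225 (np.int64(305), np.int64(343), 39) 240 (np.int64(305), np.int64(343), 39) 255 (np.int64(289), np.int64(354), 48) 270 (np.int64(270), np.int64(374), 77) 285 (np.int64(282), np.int64(361), 77)
```

step_arm(
  rows=[
    [[-1.5,-3,5],0],
    [[-1.5,-3,14],0],
    [[-1.5,-3,14],0],
  ],
)

```text
time: 24.1
tool_pos: [495.2, 369.2, 45.2]
tcp_rot: [180.0, 0.0, -12.3]
ft_force: [0.3, -0.1, -1.2]
finger_gap: 23.9
grip_force: 34.7
```

step_arm(
  rows=[
    [[0,0,6],0],
    [[0,0,12],0],
    [[0,0,15],0],
    [[0,0,15],0],
  ],
)

```text
time: 24.5
tool_pos: [495.3, 369.5, 31.5]
tcp_rot: [180.0, 0.0, -12.3]
ft_force: [-5.2, -2.6, 9.4]
finger_gap: 24.1
grip_force: 35.7
```

Seated at the expected height. I release and rise.

step_arm(
  rows=[
    [[0,0,-1],0],
    [[0,0,-1],0],
    [[0,0,-1],0],
    [[0,0,-1],0],
  ],
  fingers=0.5,
)

```text
time: 24.9
tool_pos: [495.6, 369.4, 31.7]
tcp_rot: [180.0, -0.0, -12.3]
ft_force: [-0.2, 0.5, 0.8]
finger_gap: 42.5
grip_force: 0.0
```

step_arm(
  rows=[
    [[0,0,-30],0],
    [[0,0,-80],0],
    [[0,0,-120],0],
    [[0,0,-150],0],
    [[0,0,-150],0],
    [[0,0,-150],0],
  ],
)

```text
time: 25.5
tool_pos: [496.0, 369.9, 182.7]
tcp_rot: [-179.9, -0.1, -12.3]
ft_force: [-0.6, -0.3, -1.5]
finger_gap: 42.9
grip_force: 0.0
```

Run:
```python
from h import *
P=r.sense(); print(P['tool_pos'],P['tcp_rot'])
c,im=look("wrist"); cv2.imwrite("pics/w14.png",im)
h=cv2.cvtColor(im,cv2.COLOR_BGR2HSV)
m=cv2.inRange(h,(0,0,0),(180,160,55)); p=proj(c,(500,367,24))[0].astype(int); print(p)
z=np.zeros_like(m); z[p[1]-70:p[1]+60,p[0]-30:p[0]+30]=m[p[1]-70:p[1]+60,p[0]-30:p[0]+30]; z=cv2.morphologyEx(z,cv2.MORPH_CLOSE,np.ones((7,7)))
for q in sorted(cv2.findContours(z,0,1)[0],key=cv2.contourArea)[::-1][:2]: print(cv2.boundingRect(q),rect(c,q,24))
```

```text
[496.04833649 369.90881751 182.72465153] [-1.79912429e+02 -8.42641858e-02 -1.23432821e+01]
[325 183]
(308, 149, 31, 65) [500.8 367.6  55.3  24.8 -16.4]
```

step_arm(
  rows=[
    [[211,319,0],-26],
    [[211,319,0],-26],
    [[211,319,0],-26],
    [[211,319,0],-26],
    [[211,319,0],-26],
    [[211,319,0],-26],
    [[211,319,60],-26],
    [[211,319,60],-26],
    [[211,319,60],-26],
    [[211,319,60],-26],
    [[211,319,60],-26],
  ],
)

```text
time: 26.65
tool_pos: [632.8, 13.7, 121.1]
tcp_rot: [-179.9, 0.1, 13.7]
ft_force: [-0.2, 0.7, 0.1]
finger_gap: 43.0
grip_force: 0.0
```

Run:
```python
from h import *
P=r.sense(); print(P['tool_pos'],P['tcp_rot'])
c,im=look("wrist"); cv2.imwrite("pics/w15.png",im)
o=np.zeros_like(im); o[:330,260:390]=im[:330,260:390]
for q in blobs(o,(170,130,80),(180,255,255),100)[:2]: print(cv2.boundingRect(q),rect(c,q,7))
```

```text
[632.84255878  13.70096604 121.12041452] [-1.79939335e+02  8.07496681e-02  1.36630741e+01]
(316, 124, 19, 174) [623.1   8.9 133.5  11.8  14.5]
```

step_arm(
  rows=[
    [[2,2,45],-0.8],
    [[2,2,80],-0.8],
    [[2,2,98],-0.8],
    [[2,2,105],-0.8],
    [[2,2,105],-0.8],
    [[2,2,105],-0.8],
  ],
)

```text
time: 27.3
tool_pos: [637.5, 11.6, 19.1]
tcp_rot: [179.9, -0.2, 14.5]
ft_force: [0.0, -0.1, 0.2]
finger_gap: 42.9
grip_force: 0.0
```

step_arm(
  rows=[
    [[0,0,3],0],
    [[0,0,3],0],
    [[0,0,3],0],
  ],
)

```text
time: 27.6
tool_pos: [636.4, 11.2, 14.6]
tcp_rot: [180.0, -0.1, 14.4]
ft_force: [-0.7, 0.4, -0.4]
finger_gap: 42.6
grip_force: 0.0
```

step_arm(
  rows=[
    [[0,0,1],0],
    [[0,0,1],0],
    [[0,0,1],0],
    [[0,0,1],0],
    [[0,0,1],0],
    [[0,0,1],0],
    [[0,0,1],0],
  ],
  fingers=0,
  squeeze=30,
)

```text
time: 28.3
tool_pos: [636.0, 11.3, 13.0]
tcp_rot: [180.0, -0.0, 14.5]
ft_force: [0.4, -0.4, 2.0]
finger_gap: 11.5
grip_force: 31.0
```

step_arm(
  rows=[
    [[0,0,-20],0],
    [[0,0,-60],0],
    [[0,0,-100],0],
    [[-9,-40,-100],6.7],
    [[-18,-80,-100],13.4],
    [[-27,-120,-100],20],
    [[-36,-160,-100],26.8],
    [[-46,-205,-100],26.8],
    [[-56,-251,-100],26.8],
    [[-66,-296,-100],26.8],
    [[-71,-318,-100],26.8],
    [[-71,-318,-100],26.8],
  ],
)

```text
time: 29.5
tool_pos: [485.8, 304.3, 112.7]
tcp_rot: [-180.0, 0.1, -12.1]
ft_force: [0.3, 0.2, -0.6]
finger_gap: 11.4
grip_force: 30.8
```

Run:
```python
from h import *
P=r.sense(); print(P['tool_pos'],P['tcp_rot'],P['finger_gap'])
c,im=look("wrist"); cv2.imwrite("pics/w16.png",im)
o=np.zeros_like(im); o[:360,230:420]=im[:360,230:420]
for q in blobs(o,(170,110,50),(180,255,255),100)[:2]: print(cv2.boundingRect(q),rect(c,q,P['tool_pos'][2]-5))
```

```text
[485.78324181 304.31574316 112.65743859] [-1.79974799e+02  5.12755646e-02 -1.21133528e+01] 11.444700247382311
(307, 149, 31, 211) [490.8 303.9  97.6  12.9 -12.1]
```

step_arm(
  rows=[
    [[2,2,30],0],
    [[2,2,50],0],
    [[2,2,50],0],
    [[2,2,50],0],
  ],
)

```text
time: 29.95
tool_pos: [489.5, 298.1, 62.8]
tcp_rot: [180.0, 0.0, -12.4]
ft_force: [0.5, 1.1, 1.1]
finger_gap: 11.1
grip_force: 30.8
```

step_arm(
  rows=[
    [[0,0,7],0],
    [[0,0,13],0],
    [[0,0,19],0],
    [[0,0,22],0],
    [[0,0,22],0],
  ],
)

```text
time: 30.45
tool_pos: [488.8, 299.0, 40.2]
tcp_rot: [180.0, 0.1, -12.3]
ft_force: [-0.3, -0.6, -0.7]
finger_gap: 11.5
grip_force: 30.8
```

step_arm(
  rows=[
    [[-1.5,-2,0],0],
    [[-1.5,-2,1],0],
    [[-1.5,-2,1.5],0],
    [[-1.5,-2,1.5],0],
  ],
)

```text
time: 30.85
tool_pos: [488.2, 301.5, 39.4]
tcp_rot: [-180.0, -0.0, -12.3]
ft_force: [-0.4, -0.4, 0.6]
finger_gap: 11.5
grip_force: 30.8
```

Released gently at the notch floor, then up.

step_arm(
  rows=[
    [[0,0,0],0],
    [[0,0,0],0],
    [[0,0,0],0],
    [[0,0,0],0],
  ],
  fingers=0.4,
)

```text
time: 31.25
tool_pos: [488.3, 301.4, 39.4]
tcp_rot: [-180.0, -0.0, -12.3]
ft_force: [-0.5, -0.0, 0.5]
finger_gap: 34.0
grip_force: 0.0
```

step_arm(
  rows=[
    [[0,0,-30],0],
    [[0,0,-80],0],
    [[0,0,-130],0],
    [[0,-40,-160],0],
    [[0,-60,-160],0],
    [[0,-60,-160],0],
  ],
)

```text
time: 31.85
tool_pos: [501.9, 362.7, 201.4]
tcp_rot: [-179.8, -0.1, -12.2]
ft_force: [-0.2, 0.2, -1.0]
finger_gap: 34.1
grip_force: 0.0
```

Run:
```python
from h import *
P=r.sense(); print(P['tool_pos'],P['tcp_rot'])
c,im=look("wrist"); cv2.imwrite("pics/w17.png",im)
for q in blobs(im,(170,110,50),(180,255,255),100)[:1]: print("pencil red",cv2.boundingRect(q),rect(c,q,34))
for q in blobs(im,(20,140,60),(35,255,255),300)[:1]: print("yel",rect(c,q,72))
print("pencil expected ends", proj(c,[(486.8+79.5*.977,302.1-79.5*.213,30),(486.8-79.5*.977,302.1+79.5*.213,30)]))
t,i=look("top"); a=cv2.imread("pics/top0.png")
d=cv2.absdiff(i,a).max(2); print("diff marker,tin",d[160:193,270:286].max(),d[124:153,392:422].max())
```

```text
[501.93197    362.69939831 201.4248424 ] [-1.79809840e+02 -1.44988526e-01 -1.22428457e+01]
pencil red (384, 124, 21, 141) [478.4 304.7 127.2  11.2 -12.4]
yel [514.4 430.9  87.5  42.2 -14.2]
pencil expected ends [[399.37455582  92.90376283]
 [388.89596864 268.98484888]]
diff marker,tin 47 13
```

View pics/w17.png

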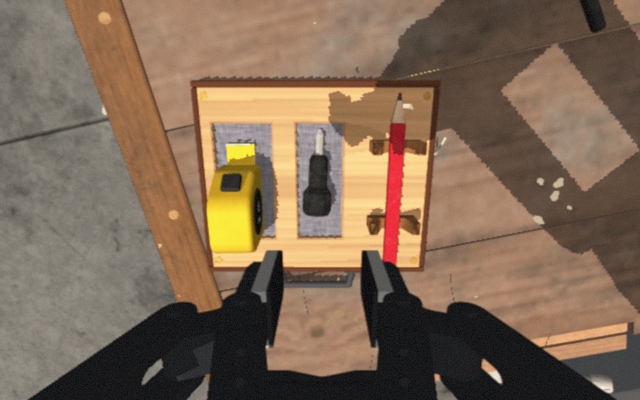

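The fitting board is complete: the tape is at (235,205) in the wide recess and the bit holder at (318,185) in the narrow one. The pencil lies through both rests, with its tip at (400,94) where expected. Handing in.

```bash
python3 -c "
from bench import r
print(r.hand_in())"
```

```text
the job is handed in; nothing more can be done
None
```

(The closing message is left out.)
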